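# Pump up the pressure sprayer until its gauge pin stands fully out

## Robot

A 6-joint arm with a two-finger parallel gripper is mounted at the origin on a cart in front of the work surface, level with it; the furniture and walls round the work are solid. World frame = base frame: x ahead of the robot, y to its left, z up, the work surface at z = 0. Lengths are in mm, angles in rad, forces in N, time in s.
With the tool pointing down it reaches from about 300 to 775 mm from the base axis. Payload 14.6 kg.
Tool frame: the origin (TCP) lies on the centre line of the jaws, within the pads' length; the fingertips stand 8 mm ahead of it and the grasp point (between the pads) lies 11 mm behind it; z points along the fingers, y is the direction in which the jaws open and shut (so a half turn about z gives the same grasp; the last joint's range is limited). The gripper opens to 94 mm and grips with 3 to 60 N. Pads are 16 mm wide; open, the fingers measure 119 mm over their backs; the gripper's body (75 mm by 177 mm) begins 78 mm behind the grasp point.
Start: joints at [-0.067, 0.3, 1.521, -0, 1.321, -0.067], TCP at [549.99, -0.002, 213.446] pointing down, gripper open.
Joint ranges: [-3.03, 3.03], [-0.79, 2.21], [0.23, 2.52], [-1.04, 4.18], [0, 3.07], [-2.55, 2.55]. Speed limits (rad/s): [2.22, 2.22, 2.57, 3.14, 3.14, 3.14].

## Interface

Orientations are given as [roll, pitch, yaw] about the fixed x, y, z axes, in that order (R = Rz(yaw) Ry(pitch) Rx(roll)).
In Python, from cell import read_state, cams, manip gives the robot as it stands.
- The arm moves only by the shell command python3 -m handwheel 'ROWS' [OPENING] [FORCE]. ROWS is JSON, a list of rows, each a list of 4 numbers: the shift along the tool's x, y, z in m, then the turn about the tool's z in degrees. In form: [[dx, dy, dz, turn], ...]. A call has 1 to 5 rows; each row is the pose to reach, as a shift and turn from the pose measured when the call began, along the tool's axes at that moment; what a row does not reach only later rows make up. A row lasts 1/8 s, in which the tool goes at most 62.5 mm and 10.7 degrees, less where a joint would pass 70% of its speed; a pose out of reach is approached as far as the arm can. A call with a gripper value outside its range is refused whole. OPENING is the closure, from 0 (fully open) to 1 (shut), set as the call begins (- or left out, the last holds). The fingers move at their own pace and stop on an object; FORCE is the grip in N (left out, the last holds). Time passes only in rows, so rows that repeat a pose let the fingers close. It gives the time, the measured TCP pose, the force and the opening at its end, in the units of the state.
- read_state(): the state, without advancing time (a new reading comes with each control period).
- cams.camera(name): name is "scene" or "side" or "wrist"; returns the picture (384x512x3 uint8, red, green, blue); there is no depth.
- cams.get_calibration(name): a dict with "vertical_fov" (degrees; the focal length in pixels is half the picture's height over the tangent of half this angle, whatever the lens; pixels are square), "cx", "cy" (the principal point, pixels), "R" (3x3) and "t" (3): a world point X has camera coordinates R X + t. Camera axes: x right, y down, z forward; pixel columns grow to the right and rows downward; lengths in mm; the calibration is good to about 2 mm. The wrist camera is an equidistant fisheye: a pixel r from the principal point sees the ray r / f radians off the axis. A picture is of the moment at which its call begins: read the wrist's pose just before it. get_calibration takes no time and is no camera call; for the wrist camera it gives the pose at the moment of the call.
- manip.sign_off(): hands the job in, once; it reports no verdict.
The state is a dict: "clock": time; "joints": joint angles; "qd": joint speeds; "effort": joint torques, N m; "eef_pos": TCP position; "eef_rot": TCP orientation; "wrist_force": force on the tool from outside, world axes, zero at the start; "moment": the same for the moment, N m; "finger_gap": finger opening in mm.
Only numpy, scipy, OpenCV 4.12 (cv2) and the standard library are available. Lean on these libraries where they do the work, as an engineer would, in place of code of your own. Each camera call takes 0.05 s, during which the arm holds its last target. There are 200 camera calls.

## Task

Get the pressure sprayer in front of you ready for washing down the test shape: with the fingertips, push its black pump knob down and let it spring back up, stroke after stroke, until the orange-capped gauge pin on its shoulder has come all the way out. Let the pump's pressure raise the pin, so do not touch the pin or the red trigger, do not lift, tip or shove the sprayer, and leave the tin, tape and film gauge beside it alone; finish with the knob back up.

Things in the scene. Friction and masses are not known exactly. Their poses are not given: they have to be found in the camera images.
- sprayer: The hand pressure sprayer standing loose in the open part of the bench in front of the robot (not the similar one far off to the right, which has no gauge pin), 1.0 to 2.0 kg: a white bottle 150 mm across with a black head, 318 mm tall with the pump knob up. The origin is at the underside, about the middle of the bottle; z is up, -x points to the side with the ribbed black grip and the red trigger, +x to the nozzle.
- knob_top (a point): The centre of the top face of the pump knob, moving with it: a black mushroom disc 61 mm across and 23 mm thick on an upright stem, 11 mm to the +x side of the sprayer's origin. The top is 318 mm above the bench when the knob is up and 283 mm when it is down. The red trigger reaches up to 250 mm above the bench, 25 to 95 mm from the stem's axis towards -x of the sprayer.
- knob_travel (a joint): How far the knob is pushed down, in m: 0 up, 0.035 fully down (a hard stop). A spring returns it by itself: it takes about 5 N to start it and 11 N to hold it fully down.
- pin_travel (a joint): How far the gauge pin stands out, in m: 0 in, 0.024 fully out (a stop). It starts somewhere between 0 and 0.010. It rises while the knob goes down, by 0.11 of the knob's downward movement (about 3.9 mm for a full stroke), and stays where it is while the knob comes up. Extra strokes with the pin fully out do no harm.
- pressure_pin: The gauge pin, upright in a round black housing on the shoulder of the sprayer, 45 mm from the pump's stem on the sprayer's -y side (to the right of the grip, seen from the grip's side): white shaft 9 mm across with an orange cap 12 mm across and 6 mm high, two black rings and a green foot. The green foot shows in full only when the pin is fully out. The origin is under the cap, which lies on the housing, 221 mm above the bench, when the pin is in.
- pin_tip (a point): The top of the orange cap: 227 mm above the bench when the pin is in, 251 mm when it is fully out.
- trigger_angle (a joint): The red trigger above the ribbed grip, in rad: 0 free, 0.24 squeezed; a light spring returns it. To be left alone.
- yellow_tin: A small round paint tin, 74 mm across, 62 mm tall, with a yellow dab on its lid, beside the sprayer; origin at the middle of its underside. To be left alone.
- blue_tape: A roll of blue masking tape lying flat, 96 mm across, 18 mm high, beside the sprayer; origin at the middle of its underside. To be left alone.
- film_gauge: A dark hand-held film gauge with a yellow rim, 126 x 58 mm, 26 mm high, lying beside the sprayer; origin near the middle of its underside. To be left alone.

How it is judged:
By the outcome, as a careful person would: the job done as asked, in the order asked, and still so for the second after the job is handed in, with the robot touching nothing.
It also fails if it takes over 48 s, if anything falls off the work surface, if the arm or the gripper's body presses on something with over 40 N, if the wrist force passes 120 N, or if a joint passes its speed limit or range.

## Working session

There is one attempt and no reset: what is moved stays moved. The work goes in short steps, Python scripts to look and compute and a shell command to move; the robot and the scene stay as the last step left them, time stands still between calls to the robot, and variables do not carry over. Pictures are saved under pics/ and viewed, about 8 in all and at most 12, crops included, and the job is handed in when it is done.

```bash
mkdir -p pics; python3 - <<'E'
from cell import read_state, cams
import cv2, numpy as np
s=read_state(); print(s)
a=[cams.camera(n) for n in("scene","side","wrist")]
for n,i in zip(("scene","side","wrist"),a):
    cv2.imwrite(f"pics/{n}0.png",i[:,:,::-1]); c=cams.get_calibration(n); print(n,{k:np.round(v,3).tolist() for k,v in c.items()})
E
```

```text
{'clock': 0.0, 'joints': array([-6.66102279e-02,  3.00470727e-01,  1.52156068e+00,  3.80007777e-05,
        1.32068107e+00, -6.65611190e-02]), 'qd': array([ 1.85707795e-04,  8.14763201e-05, -1.72855366e-03, -1.55322996e-03,
       -6.89502001e-04,  1.90261190e-04]), 'effort': array([-1.53750298e-03, -5.31805658e+01, -3.52735734e+01,  7.07558286e-02,
        2.43994006e-02, -4.79655944e-05]), 'eef_pos': array([5.49760104e+02, 1.71356728e-02, 2.12895153e+02]), 'eef_rot': array([-3.14047775e+00, -1.11208574e-04,  1.57073773e+00]), 'wrist_force': array([-0.60633018,  0.57052854,  1.64908393]), 'moment': array([ 0.0142185 ,  0.00488155, -0.01154942]), 'finger_gap': 94.35510786522613}
scene {'vertical_fov': 56.373, 'cx': 253.354, 'cy': 195.671, 'R': [[0.476, -0.879, 0.012], [-0.369, -0.212, -0.905], [0.798, 0.426, -0.425]], 't': [-236.749, 416.358, 798.548]}
side {'vertical_fov': 43.059, 'cx': 257.64, 'cy': 199.099, 'R': [[0.997, -0.071, 0.002], [-0.041, -0.591, -0.806], [0.058, 0.804, -0.592]], 't': [-565.998, 247.133, 1350.216]}
wrist {'vertical_fov': 65.706, 'cx': 251.85, 'cy': 193.733, 'R': [[1.0, 0.0, 0.0], [0.0, -0.964, 0.267], [0.0, -0.267, -0.964]], 't': [-549.965, -27.039, 390.91]}
```

View pics/scene0.png

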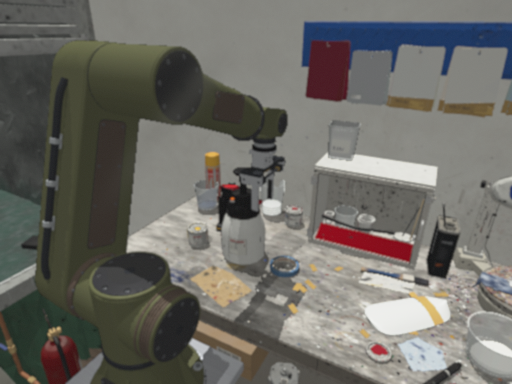

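View pics/side0.png

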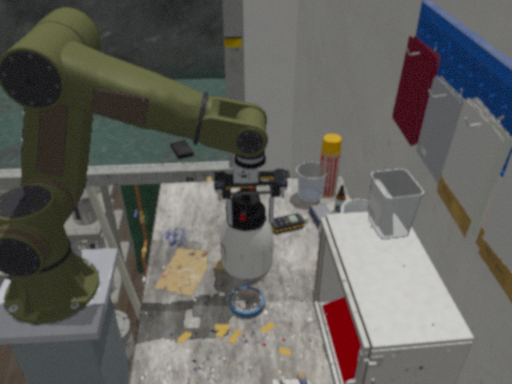

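View pics/wrist0.png

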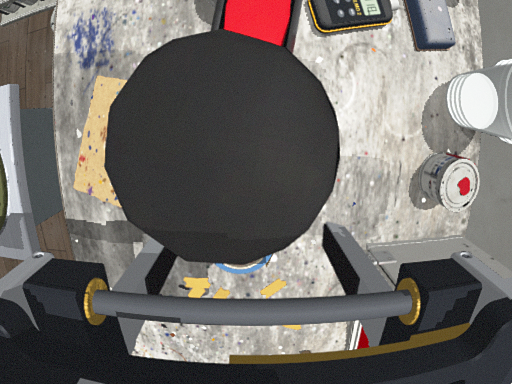

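Wrist view: the knob is the dark disc at about (223,147), r≈117 px. The red trigger is above it at (257,20), so the grip points roughly +y. The tape is at (245,265) and the film gauge at (350,12).

```bash
cat > h.py <<'E'
import numpy as np, cv2
from cell import read_state, cams
def ray(c,u,v,fish,z):
    f=192/np.tan(np.radians(c["vertical_fov"]/2)); d=np.stack([np.asarray(u,float)-c["cx"],np.asarray(v,float)-c["cy"]],-1)
    if fish:
        r=np.linalg.norm(d,axis=-1,keepdims=True)+1e-9; t=r/f; k=np.concatenate([d/r*np.sin(t),np.cos(t)],-1)
    else: k=np.concatenate([d/f,np.ones(d.shape[:-1]+(1,))],-1)
    R=np.array(c["R"]); C=-R.T@np.array(c["t"]); k=k@R
    return C+k*((z-C[2])/k[...,2:3])
def fit(P):
    A=np.c_[2*P[:,:2],np.ones(len(P))]; s=np.linalg.lstsq(A,(P[:,:2]**2).sum(1),rcond=None)[0]
    return s[:2],np.sqrt(s[2]+s[:2]@s[:2])
E
python3 - <<'E'
from h import *
im=cv2.imread("pics/wrist0.png"); c=cams.get_calibration("wrist")
g=cv2.morphologyEx((im.max(2)<60).astype(np.uint8),cv2.MORPH_OPEN,np.ones((9,9)))
n,l=cv2.connectedComponents(g); m=(l==l[147,223]).astype(np.uint8)
p=max(cv2.findContours(m,0,1)[0],key=cv2.contourArea)[:,0]
print(p.min(0),p.max(0))
q=p[(p[:,1]<225)&(p[:,1]>45)]
for z in (318,307,295): print(z,fit(ray(c,q[:,0],q[:,1],True,z)))
r=(im[:,:,2]>150)&(im[:,:,1]<70); r[60:]=0; y,x=np.nonzero(r); print(x.mean(),y.mean(),ray(c,x.mean(),y.mean(),True,250))
# top of knob silhouette in side view
E
```

```text
[0 0] [511 363]
318 (array([551.87759374,  66.50324564]), np.float64(78.99813379043466))
307 (array([552.20309859,  64.48960681]), np.float64(92.17635521429351))
295 (array([552.5581948 ,  62.29290991]), np.float64(106.55259676759339))
258.2514718250631 18.40874684608915 [552.77459806 122.87551105 250.        ]
```

```bash
python3 -c "
import cv2
a=cv2.imread('pics/scene0.png')[150:270,180:330];b=cv2.imread('pics/side0.png')[150:330,170:320]
a=cv2.resize(a,(375,300),interpolation=2);b=cv2.resize(b,(375,450),interpolation=2)
a=cv2.copyMakeBorder(a,0,150,0,0,0);cv2.imwrite('pics/crop0.png',cv2.hconcat([a,b]))"
```

```text
(no output)
```

View pics/crop0.png

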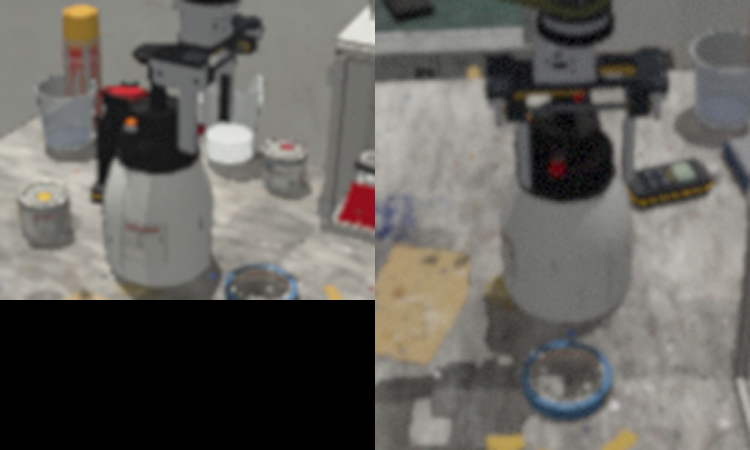

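```bash
python3 - <<'E'
from h import *
im=cv2.GaussianBlur(cv2.imread("pics/wrist0.png"),(3,3),0); c=cams.get_calibration("wrist")
d=im.max(2)<70; P=[]
for v in range(60,215,3):
    a=b=223
    while d[v,a]:a-=1
    while d[v,b]:b+=1
    P+=[(a,v),(b,v)]
P=np.array(P); print(P[::12].tolist())
for z in (318,306,295):
    ctr,r=fit(W:=ray(c,P[:,0],P[:,1],True,z)); print(z,ctr,r,np.abs(np.hypot(*(W[:,:2]-ctr).T)-r).max())
s=cv2.imread("pics/scene0.png").astype(int); o=(s[:,:,2]>150)&(s[:,:,1]>50)&(s[:,:,1]<140)&(s[:,:,0]<90); o[:190]=0;o[215:]=0;o[:,:220]=0;o[:,245:]=0
y,x=np.nonzero(o); print(x.mean(),y.mean(),len(x)); c=cams.get_calibration("scene")
for z in(224,234): print(ray(c,x.mean(),y.mean(),False,z))
E
```

```text
[[142, 60], [129, 78], [117, 96], [108, 114], [107, 132], [105, 150], [105, 168], [113, 186], [120, 204]]
318 [542.14087151  69.80695176] 27.794346012548218 0.7095860791303998
306 [540.72405914  68.21147004] 32.85241780386948 0.8387180014543034
295 [539.42531446  66.74894513] 37.48898361258478 0.9570889302480268
232.0 198.28571428571428 7
[507.11074776  86.17286778 224.        ]
[489.38192608  75.14385868 234.        ]
```

Knob centre is about (541.5, 69) mm. The 30.5 mm radius fits at z≈312, which is the rim. The pin is at about (498, 81), 45 mm from the stem as specified, and standing out roughly 5 mm. I'll go straight up first, then over the knob.

```bash
python3 -m handwheel '[[0,0,-0.03,0],[0,0,-0.07,0],[0,0,-0.11,0],[0,0,-0.14,0],[0,0,-0.145,0]]'
```

```text
clock: 0.78
eef_pos: [550.2, 0.0, 359.4]
eef_rot: [3.14, 0.0, 1.571]
wrist_force: [0.1, 0.9, -0.5]
finger_gap: 93.9
```

```bash
python3 -m handwheel '[[0.03,-0.004,0,0],[0.06,-0.008,0,0],[0.069,-0.009,0,0],[0.069,-0.009,0,0],[0.069,-0.009,0,0]]' 1 20; python3 - <<'E'
from h import *
print(read_state()["eef_pos"],read_state()["finger_gap"])
for n in("scene","wrist"): cv2.imwrite(f"pics/{n}1.png",cams.camera(n)[:,:,::-1])
a=cv2.imread('pics/scene1.png')[110:230,180:330];b=cv2.imread('pics/wrist1.png')
a=cv2.resize(a,(375,300),interpolation=2);b=cv2.resize(b,(400,300))
cv2.imwrite('pics/c1.png',cv2.hconcat([a,b]))
E
```

```text
clock: 1.4
eef_pos: [541.3, 68.2, 358.9]
eef_rot: [3.14, 0.0, 1.57]
wrist_force: [-0.1, 0.8, 0.5]
finger_gap: 47.4
[541.33959266  68.22611821 358.90567824] 47.40259346207284
```

View pics/c1.png

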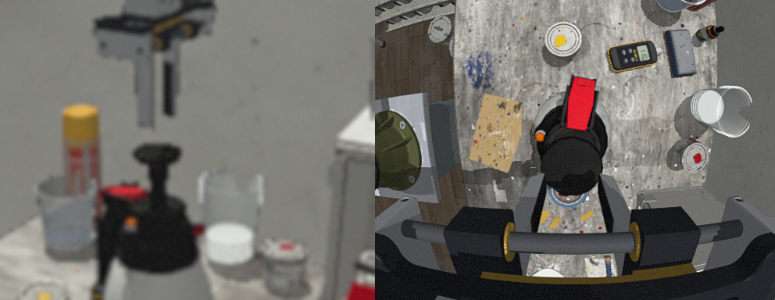

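The fingers are above the knob and still closing. In the wrist view the knob is at about (250,210), the trigger at (262,132) and the orange cap at (211,175). I'll finish closing and recheck the centring numerically.

```bash
python3 - <<'E'
from h import *
c=cams.get_calibration("wrist")
im=cv2.imread("pics/wrist1.png")
print(ray(c,[250,211],[211,175],False or True,318)[0], ray(c,250,211,True,318), ray(c,211,175,True,232))
d=cv2.GaussianBlur(im,(3,3),0).max(2); print([ (v,[int(x) for x in d[v,195:305:5]]) for v in (205,220,235,245)])
E
python3 -m handwheel '[[0,0,0.0,0],[0,0,0.01,0],[0,0,0.018,0],[0,0,0.023,0],[0,0,0.023,0]]'
```

```text
[540.20234598  74.54318594 318.        ] [540.20234598  74.54318594 318.        ] [499.73683959  84.24352504 232.        ]
[(205, [87, 76, 66, 63, 29, 35, 31, 35, 36, 33, 35, 33, 34, 36, 37, 38, 37, 38, 39, 68, 163, 128]), (220, [56, 66, 59, 75, 34, 33, 33, 32, 33, 35, 35, 34, 35, 38, 38, 27, 23, 29, 42, 76, 170, 158]), (235, [107, 113, 112, 114, 17, 31, 19, 20, 19, 22, 19, 22, 18, 19, 20, 21, 19, 18, 72, 29, 89, 113]), (245, [113, 113, 114, 46, 18, 134, 161, 117, 34, 19, 20, 20, 21, 17, 21, 49, 143, 207, 70, 19, 72, 87])]
clock: 2.12
eef_pos: [541.3, 68.3, 335.7]
eef_rot: [3.141, 0.0, 1.57]
wrist_force: [0.9, -0.5, -0.1]
finger_gap: 0.5
```

```bash
python3 -m handwheel '[[0.002,0,0.007,0],[0.002,0,0.015,0],[0.002,0,0.025,0],[0.002,0,0.025,0]]'
```

```text
clock: 2.62
eef_pos: [541.4, 70.4, 310.5]
eef_rot: [3.14, 0.0, 1.57]
wrist_force: [0.4, 0.8, 7.1]
finger_gap: 0.6
```

```bash
python3 -m handwheel '[[0,0,0.007,0],[0,0,0.013,0],[0,0,0.018,0],[0,0,0.019,0]]'
```

```text
clock: 3.12
eef_pos: [541.7, 70.5, 292.3]
eef_rot: [3.138, -0.0, 1.57]
wrist_force: [-0.0, -0.2, 9.9]
finger_gap: 0.8
```

```bash
python3 -m handwheel '[[0,0,-0.02,0],[0,0,-0.037,0],[0,0,-0.037,0],[0,0,-0.018,0],[0,0,0.0,0]]'; python3 -m handwheel '[[0,0,0,0]]'
```

```text
clock: 3.75
eef_pos: [542.1, 70.4, 292.1]
eef_rot: [3.136, -0.0, 1.57]
wrist_force: [1.7, 0.0, 12.7]
finger_gap: 0.3
clock: 3.88
eef_pos: [542.2, 70.3, 291.8]
eef_rot: [3.135, 0.0, 1.57]
wrist_force: [-0.6, 0.5, 9.6]
finger_gap: 0.5
```

```bash
python3 -m handwheel '[[0,0,-0.02,0],[0,0,-0.037,0],[0,0,-0.037,0],[0,0,-0.018,0],[0,0,0.0,0]]'; python3 -m handwheel '[[0,0,0.0,0]]'; python3 - <<'E'
from h import *
for n in("scene","wrist"): cv2.imwrite(f"pics/{n}2.png",cams.camera(n)[:,:,::-1])
a=cv2.imread('pics/scene2.png')[150:230,190:290];b=cv2.imread('pics/wrist2.png')
a=cv2.resize(a,(375,300),interpolation=2);b=cv2.resize(b,(400,300))
cv2.imwrite('pics/c2.png',cv2.hconcat([a,b]))
E
```

```text
clock: 4.5
eef_pos: [542.5, 70.3, 291.3]
eef_rot: [3.133, 0.0, 1.57]
wrist_force: [1.2, -0.8, 11.4]
finger_gap: 0.6
clock: 4.62
eef_pos: [542.6, 70.3, 291.1]
eef_rot: [3.132, 0.0, 1.57]
wrist_force: [-0.3, 0.5, 9.7]
finger_gap: 0.9
```

View pics/c2.png

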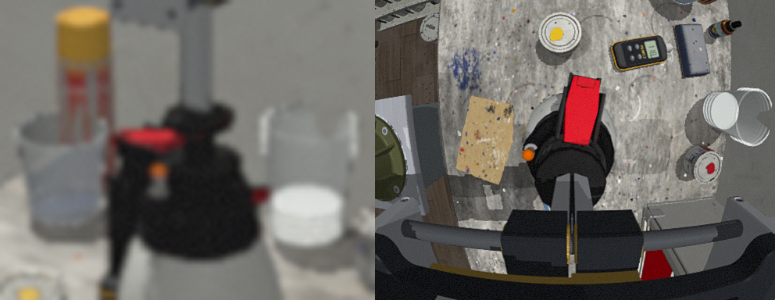

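The knob is down with the fingertips on it. The orange cap (scene crop at 158,170) has risen with white shaft visible below it, and the sprayer hasn't moved. Carrying on, correcting the 1 mm x drift.

```bash
python3 -m handwheel '[[0,-0.001,-0.02,0],[0,-0.001,-0.037,0],[0,-0.001,-0.037,0],[0,-0.001,-0.018,0],[0,-0.001,0.0,0]]'; python3 -m handwheel '[[0,0,0,0]]'
```

```text
clock: 5.35
eef_pos: [541.7, 70.2, 290.5]
eef_rot: [3.131, 0.0, 1.57]
wrist_force: [0.1, 0.4, 17.9]
finger_gap: 0.2
clock: 5.48
eef_pos: [541.8, 70.3, 290.6]
eef_rot: [3.13, 0.0, 1.57]
wrist_force: [-0.9, 0.4, 14.7]
finger_gap: 0.4
```

```bash
python3 -m handwheel '[[0,0,-0.02,0],[0,0,-0.037,0],[0,0,-0.037,0],[0,0,-0.018,0],[0,0,0.0,0]]'; python3 -m handwheel '[[0,0,0,0]]'
```

```text
clock: 6.1
eef_pos: [541.9, 70.3, 290.0]
eef_rot: [3.129, 0.0, 1.57]
wrist_force: [-4.1, -0.8, 81.4]
finger_gap: 0.4
clock: 6.22
eef_pos: [542.1, 70.4, 290.6]
eef_rot: [3.127, -0.0, 1.57]
wrist_force: [-1.4, 0.2, 19.8]
finger_gap: 0.6
```

```bash
python3 -m handwheel '[[0,-0.001,-0.02,0],[0,-0.001,-0.037,0],[0,-0.001,-0.037,0],[0,-0.001,-0.018,0],[0,-0.001,0.0,0]]'; python3 -m handwheel '[[0,0,0,0]]'
```

```text
clock: 6.85
eef_pos: [541.1, 70.5, 289.8]
eef_rot: [3.126, -0.0, 1.57]
wrist_force: [-6.1, -0.6, 99.8]
finger_gap: 0.5
clock: 6.98
eef_pos: [541.4, 70.7, 290.5]
eef_rot: [3.123, -0.001, 1.571]
wrist_force: [-1.9, 1.0, 21.0]
finger_gap: 0.2
```

The stop is at about 290.6, and the last strokes hit it hard (100 N peak). The next strokes will end short of it and go slower.

```bash
python3 -m handwheel '[[0,0,-0.02,0],[0,0,-0.037,0],[0,0,-0.037,0],[0,0,-0.02,0],[0,0,-0.006,0]]'; python3 -m handwheel '[[0,0,0.002,0],[0,0,0.003,0]]'
```

```text
clock: 7.6
eef_pos: [541.2, 70.8, 295.3]
eef_rot: [3.124, -0.001, 1.571]
wrist_force: [-0.8, 0.2, 11.6]
finger_gap: 0.6
clock: 7.85
eef_pos: [541.2, 70.8, 291.5]
eef_rot: [3.123, -0.001, 1.571]
wrist_force: [-1.0, 0.4, 10.9]
finger_gap: 0.2
```

```bash
python3 -m handwheel '[[0,0,-0.02,0],[0,0,-0.037,0],[0,0,-0.037,0],[0,0,-0.02,0],[0,0,-0.006,0]]'; python3 -m handwheel '[[0,0,0.002,0],[0,0,0.003,0]]'
```

```text
clock: 8.48
eef_pos: [541.0, 70.9, 296.2]
eef_rot: [3.123, -0.001, 1.571]
wrist_force: [0.0, 0.5, 12.2]
finger_gap: 0.5
clock: 8.72
eef_pos: [541.1, 70.8, 292.3]
eef_rot: [3.123, -0.001, 1.571]
wrist_force: [0.3, -0.1, 11.0]
finger_gap: 0.6
```

```bash
python3 -m handwheel '[[0,0,-0.02,0],[0,0,-0.04,0],[0,0,-0.08,0],[0,0,-0.12,0],[0,0,-0.12,0]]'; python3 - <<'E'
from h import *
for n in("scene","wrist"): cv2.imwrite(f"pics/{n}3.png",cams.camera(n)[:,:,::-1])
c=cams.get_calibration("wrist");cs=cams.get_calibration("scene")
def cap(f):
    s=cv2.imread(f).astype(int); return (s[:,:,2]>140)&(s[:,:,1]>50)&(s[:,:,1]<140)&(s[:,:,0]<90)
o=cap("pics/scene3.png"); o[:170]=0;o[215:]=0;o[:,:220]=0;o[:,245:]=0
y,x=np.nonzero(o); print("scene cap px",x.mean(),y.mean(),len(x))
for z in(224,229,240,248): print(z,ray(cs,x.mean(),y.mean(),False,z))
a=cv2.imread('pics/scene3.png')[150:230,190:290];b=cv2.imread('pics/wrist3.png')[100:300,150:350]
a=cv2.resize(a,(400,320),interpolation=2);b=cv2.resize(b,(320,320))
cv2.imwrite('pics/c3.png',cv2.hconcat([a,b]))
E
```

```text
clock: 9.35
eef_pos: [539.2, 70.8, 413.0]
eef_rot: [3.121, -0.001, 1.571]
wrist_force: [-0.0, 0.0, -1.0]
finger_gap: 0.6
scene cap px 229.5909090909091 187.1818181818182 22
224 [577.85150207 139.21207132 224.        ]
229 [568.27311046 133.16224633 229.        ]
240 [547.20064892 119.85263137 240.        ]
248 [531.87522234 110.17291139 248.        ]
```

View pics/c3.png

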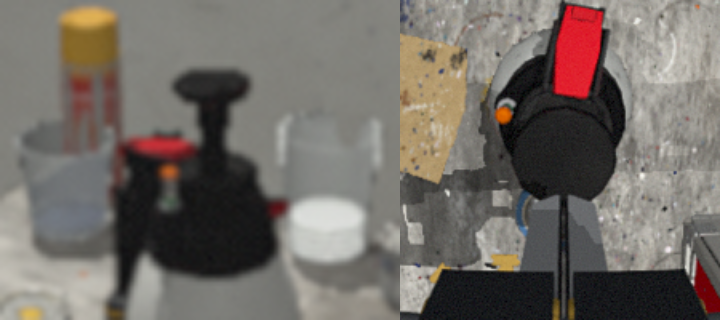

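The knob is up and untouched, and a shaft with a greenish foot shows under the cap. My scene mask picked up the trigger, so I'll check the cap height by triangulation and zoom in on the foot.

```bash
python3 - <<'E'
from h import *
cs=cams.get_calibration("scene");c=cams.get_calibration("wrist")
s=cv2.imread("pics/scene3.png").astype(int)
o=(s[:,:,2]>140)&(s[:,:,1]>50)&(s[:,:,1]<140)&(s[:,:,0]<90); o[:189]=0;o[200:]=0;o[:,:228]=0;o[:,237:]=0
y,x=np.nonzero(o); print(x.mean(),y.mean(),len(x))
w=cv2.imread("pics/wrist3.png").astype(int); o=(w[:,:,2]>180)&(w[:,:,1]>70)&(w[:,:,1]<150)&(w[:,:,0]<60); o[:150]=0;o[190:]=0;o[:,:200]=0;o[:,230:]=0
b,a=np.nonzero(o); print(a.mean(),b.mean(),len(a))
for z in(224,240,248,252): print(z,ray(cs,x.mean(),y.mean(),False,z)[:2],ray(c,a.mean(),b.mean(),True,z)[:2])
p=cv2.resize(cv2.imread("pics/scene3.png")[182:212,217:247],(500,500),interpolation=0)
q=cv2.resize(cv2.imread("pics/wrist3.png")[140:190,185:235],(290,500),interpolation=2)
cv2.imwrite("pics/z3.png",cv2.hconcat([p,q]))
E
```

```text
232.0 192.5 6
214.0 171.44827586206895 58
224 [544.86158517 109.33363984] [495.61571466  79.10498657]
240 [515.27621871  90.93919386] [497.43246568  82.24427885]
248 [500.48353548  81.74197088] [498.34084119  83.81392499]
252 [493.08719386  77.14335938] [498.79502895  84.59874807]
```

View pics/z3.png

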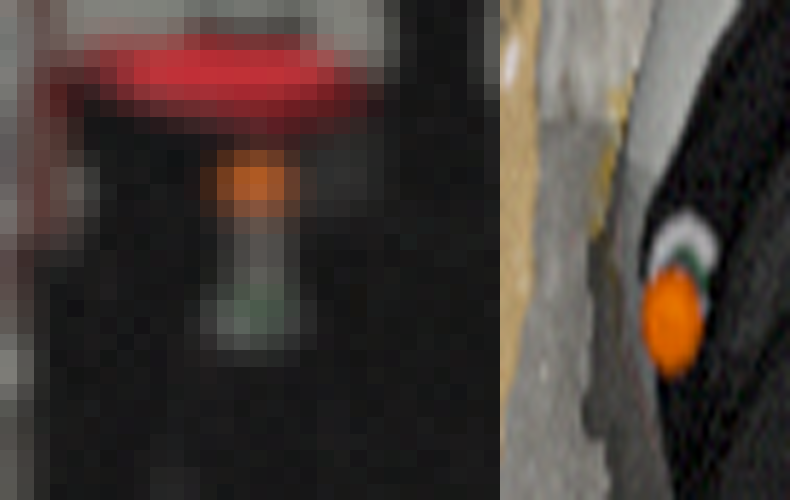

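The two views meet at z≈248 for mid-cap, so the top is at about 251, which is fully out. Green foot and ring are visible, and 8 strokes × 3.7 mm or more exceeds 24 mm. The arm is clear.

```bash
python3 -c "
from cell import manip; print(manip.sign_off())"
```

```text
the job is handed in; nothing more can be done
None
```

I pumped the sprayer's knob with the closed fingertips for eight strokes, ending each at or within about 2 mm of the bottom. I then lifted clear and handed the job in at about 9.5 s.

**Last checks**
- **Gauge pin:** the two camera views meet at about z = 248 mm for the middle of the orange cap, so its top is at about 251 mm, which is fully out. The green foot shows in the last picture. Eight strokes also give more than the 24 mm of travel needed.
- **Knob and sprayer:** the knob is back up. The sprayer stands where it was by eye, and the pin position measures within about 3 mm of the start.
- **Other items:** the trigger looks untouched, and so do the tin and film gauge in the mid-job view; only part of the tape shows in the last picture. I did not measure any of them.

**Not as intended**
- **Hard stop:** strokes 5 and 6 hit the knob's stop hard, with wrist-force readings of 81 and 100 N at the end of the stroke. That is under the 120 N limit as read, but a higher peak between readings can't be ruled out. I made the last two strokes gentler, at about 11 N.
- **Tool tilt:** the tool drifted about 1° during the strokes. I could not correct that with the moves available.
- **First mask:** my first colour mask for the final cap check also caught the red trigger, so I repeated it with a tighter one. The result above is from the repeat.

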